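# Fish a portion pot out from under a wire rack with a hand grabber

### The job

The oval portion pot with the red lid has slid under the low wire rack, out of the hand's reach. Pick up the orange grabber by its grip and trigger, reach under the rack with its open jaws, squeeze the trigger firmly enough to hold the pot securely but no harder (it is thin and cracks if squeezed or pushed hard), draw it out through the open front and set it gently, upright, into the empty well of the wooden holder on top of the rack. Then lay the grabber flat on the counter away from the rack, touching the pot only with the grabber, not knocking against the rack and leaving everything else where it is.

Things in the scene. Friction and masses are not known exactly. Their poses are not given: they have to be found in the camera images.
- pot: lost thin white oval tapered pot with red lid, 33.5 mm tall; base 39 x 31 mm, 46 x 38 just under the lid, lid 52 x 44 (top 6 mm), long way along own x. Origin: centre of the underside, z up. 40 to 80 g. Stands any way round under the rack, its lid within 30 mm of the low back bar. Cracks if a jaw, the rack or the holder presses on it with over 6 N.
- rack: fixed wire riser, 130 mm deep (own x), 270 wide (own y). Origin: on the counter under its centre; x points from the open front into the gap. Wires along the top: 62 mm clear below, 70 to the top. Corner legs of 7 mm wire; front open; a 6 mm wire 16 mm up runs along the back at x = +65 mm. On top at the rear: timer (43 mm high, -y end), jar (168 mm, +y end).
- gap_mouth (a point): point on the counter at the middle of the rack's open front (rack's own x = -65 mm, y = 0), axes as the rack's
- empty_well (a point): centre of the floor of the empty round well in the wooden holder, 75.5 mm above the counter, axes as the rack's. Well 46 mm wide, 6 deep, chamfered: takes the oval pot any way round. Holder 62 x 235 x 12 mm, fixed along the rack's front edge, top at 81.5 mm. The next well (green-lidded pot) is centred 78 mm away toward own +y. The pot is home when its origin is here.
- grabber: loose orange and black hand grabber lying on its side, 250 mm long, 0.2 kg, 33 mm high. Origin: on the counter under the middle of the grip; x along the tube to the jaws, z up. Black fixed grip: bar along own y (-46 to +44 mm), rear face x = -31 mm. The 15 mm tube lies along x at y = -55 mm, 17 mm up; its bigger housing covers x = -31 to 51, y = -69 to -41 mm.
- grip (a point): middle of the grabber's grip, 17 mm above its underside, axes as the grabber's. Take fixed grip and trigger together from above, fingers closing along own x, 62 mm across (x = -31 to +31 mm) with the trigger released; both bars span y = -30 to +34 mm and 4 to 30 mm above the underside.
- throat (a point): usual middle of a pot (within 5 mm) held between the grabber's jaws: grabber's own (203, -55) mm, 14.5 mm above its underside. A rubber palm stop ends at own x = 178 mm. Jaw pads: cupped rubber, 24 mm long, 12 mm high (8 to 21 mm above the underside), so they grip below the lid. Jaws reach to own x = 222 mm and, open, 50 mm either side of the tube's axis.
- trigger (a joint): orange trigger bar's travel in m toward the grip: 0 released, 0.018 fully squeezed; its spring takes 8 N at 0, 11.5 N at 12 mm, 13.5 N at 18 mm. Pads stand about 76 mm apart at 0, 66 at 3 mm, touch the pot at 10 to 15 mm, by how it is turned. Fingers at 58 mm apart: jaws open, spring still holds the grabber in the hand.
- jaw_left: steel jaw with rubber pad on the grabber's own +y side; origin on its hinge. Jaws on the pot: each presses with about 0.37 of the squeeze beyond the spring: 17 to 22 N on the trigger holds the pot, above 27 N cracks it.
- jaw_right: steel jaw on the grabber's own -y side, as the left. Since both fingers move alike, squeezing shifts the grabber forward in the hand by half the trigger travel, 5 to 8 mm: leave that room behind the pot or the palm stop drives it into the back bar.
- pot_green: bystander: like pot, with a green lid, loose in the middle well of the holder
- pot_yellow: bystander: like pot, with a yellow lid, loose in the far well (rack's own +y end)
- scale: bystander: black flat scale, 125 x 155 x 27 mm, on the counter left of the work
- tamper: bystander: tamper with wooden knob, 58 mm wide, 89 mm tall, far left
- dosing_cup: bystander: steel cup, 62 mm wide, 51 mm tall, far left

How it is judged:
On the way, in this order (a step that is already met when the one before it is completed fails the run):
1. under the rack, both jaws hold the pot, closed on it by the trigger (contact force between each of jaw_left, jaw_right and pot above 1 N and x of pot in the frame of rack above -0.02 m and value of joint trigger above 0.006 m), for 0.2 s.
2. the pot is drawn out clear of the rack's front, held between both jaws (contact force between each of jaw_left, jaw_right and pot above 0.3 N and x of pot in the frame of rack below -0.092 m), for 0.1 s.
3. the pot sits in the empty well, let go by the jaws (horizontal distance between pot and empty_well below 0.008 m and z of pot in the frame of empty_well between -0.004 and 0.004 m and angle between pot's own z axis and vertical below 0.12 rad and contact force between grabber and pot below 0.05 N), for 0.2 s.
At the end, for the whole second after the job is handed in: The red-lidded pot sits at rest in the empty well: within 8 mm of its centre, on the well's floor within 4 mm, upright within 0.12 rad. The grabber lies at rest flat on the counter (underside within 6 mm of it, level within 0.05 rad), touching neither rack nor pot (all of step 3 and linear speed of each of pot, grabber below 0.02 m/s and contact force between grabber and rack below 0.05 N and height (world z) of grabber below 0.006 m and angle between grabber's own z axis and vertical below 0.05 rad).
It fails at once if the pot is cracked: a jaw squeezes it, or the rack, its back bar or the holder presses on it, with more than 6 N (contact force between any of jaw_left, jaw_right and pot above 6 N or contact force between pot and rack above 6 N).
It fails at once if the grabber bumps the rack with more than 12 N (contact force between grabber and rack above 12 N).
It fails at once if the robot itself touches the pot (contact force between any of the fingers, the arm and pot above 0.5 N).
It fails at once if the pot is tipped over (more than 0.7 rad) (angle between pot's own z axis and vertical above 0.7 rad).
It fails at once if the green or yellow pot moves more than 12 mm, or scale, tamper or dosing cup more than 25 mm (distance of any of pot_green, pot_yellow from where it was at the start of the episode above 0.012 m or distance of any of scale, tamper, dosing_cup from where it was at the start of the episode above 0.025 m).
It also fails if it takes over 67 s, if anything falls off the work surface, if the arm or the gripper's body presses on something with over 40 N, if the wrist force passes 120 N, or if a joint passes its speed limit or range.

### The arm

A 6-joint arm with a two-finger parallel gripper is mounted at the origin on a cart in front of the work surface, level with it; the furniture and walls round the work are solid. World frame = base frame: x ahead of the robot, y to its left, z up, the work surface at z = 0. Lengths are in m, angles in rad, forces in N, time in s.
With the tool pointing down it reaches from about 0.325 to 0.85 m from the base axis. Payload 4.4 kg.
Tool frame: the origin (TCP) lies between the finger pads; the fingertips stand 25 mm ahead of it and the grasp point (between the pads) lies 6 mm ahead of it; z points along the fingers, y is the line along which they close (so a half turn about z gives the same grasp; the last joint's range is limited). The gripper opens to 94 mm and grips with 3 to 60 N. Pads are 16 mm wide; open, the fingers measure 119 mm over their backs; the gripper's body (75 mm by 177 mm) begins 78 mm behind the grasp point.
Start: joints at [-1.365, 0.207, 1.542, -0, 1.393, -0.15], TCP at [0.201, -0.539, 0.23] pointing down, gripper open.
Joint ranges: [-2.73, 2.73], [-0.86, 2.22], [0.23, 2.46], [-1.11, 4.25], [0.08, 2.63], [-2.82, 2.82]. Speed limits (rad/s): [2.79, 2.79, 3.14, 3.14, 3.14, 3.14].

### API

Orientations are given as a unit quaternion [x, y, z, w].
In Python, from workcell import monitor, read_camera, get_calibration, finish_job, models gives the robot as it stands.
- The arm moves only by the tool play_rows, never from a script. Its argument "commands" is one flat list of numbers, 5 for each row, row after row: the opening, from -1 (shut) to 1 (fully open), so that 0 is half open, then the shift along the world's x, y, z in cm, then the turn about the world's z in degrees. A call has 1 to 20 rows; each row shifts and turns the commanded pose from where the row before left it; what a row does not reach is not made up. A row lasts 1/8 s, in which the tool goes at most 62.5 mm and 10.7 degrees, less where a joint would pass 70% of its speed; a pose out of reach is approached as far as the arm can. A call is refused whole if a number of a shift passes 6.25 or a number of a turn 10.7, either way. A call with a gripper value outside its range is refused whole. The fingers move at their own pace and stop on an object; "force" is the grip in N (left out, the last holds). Time passes only in rows, so rows that do not move let the fingers close. It gives the time, the measured TCP pose, the force, the opening and the grip force at its end, in the units of the state.
- monitor.read_state(): the state, without advancing time (a new reading comes with each control period).
- read_camera(name): name is "scene" or "top" or "wrist"; returns the picture (480x640x3 uint8, red, green, blue); there is no depth.
- get_calibration(name): a dict with "fx", "fy", "cx", "cy" (pixels), "cam_to_world" (4x4, takes a point from camera to world coordinates); the wrist camera has in their place "T_tool_cam" (4x4, takes a point from camera to tool coordinates, whose origin is the TCP and whose axes are the flange's). Camera axes: x right, y down, z forward; pixel columns grow to the right and rows downward; lengths in m; the calibration is good to about 2 mm. A picture is of the moment at which its call begins: read the wrist's pose just before it. get_calibration takes no time and is no camera call.
- finish_job(): hands the job in; it is judged then, once.
Trained networks look in the newest picture that a camera, given by its name, has taken for a name from the list of things; names that differ only in an ending like _2 or _b are one class to them, and where a whole thing is asked for, a point or a joint stands for the part that bears it (a point fixed in the world has none). Each returns a list of dicts, best first, with "score" (0 to 1); they miss things now and then, are a little off and sometimes report something else, mostly with a low value. They report only what shows in the picture. A call takes as long as a camera call.
- models.find_in(thing, camera): "centre" ([x, y, z] in m, in the coordinates of the camera as it stood for that picture, good to about 4 mm: the middle of the surface that is visible of it).
- models.place_of(thing, camera): "centre" ([x, y, z] in m, in the coordinates of the camera as it stood for that picture, good to about 4 mm: a listed point, or the origin of a listed thing).
The state is a dict: "clock": time; "q": joint angles; "dq": joint speeds; "tau": joint torques, N m; "ee_pos": TCP position; "tcp_rot": TCP orientation; "force": force on the tool from outside, world axes, zero at the start; "torque": the same for the moment, N m; "opening": finger opening in m; "grip_force": force on a finger pad.
Only numpy, scipy, OpenCV 4.12 (cv2) and the standard library are available. Lean on these libraries where they do the work, as an engineer would, in place of code of your own. Each camera call takes 0.05 s, during which the arm holds its last target. There are 200 camera calls.

## Working session

There is one attempt and no reset: what is moved stays moved. The work goes in short steps, Python scripts to look and compute and a tool call to move; the robot and the scene stay as the last step left them, time stands still between calls to the robot, and variables do not carry over. Pictures are saved under pics/ and viewed, at most 10 in all, crops included, and the job is handed in when it is done.

Besides the shell and the picture viewer there is one more tool, called after "Emit:" as name(argument=value, ...) on one line, values as JSON. play_rows: Moves the arm, as the interface text tells. Its arguments: {"type":"object","properties":{"commands":{"type":"array"},"force":{"type":"number"}},"required":["commands"]}

```bash
mkdir -p pics; ls; cat > h.py <<'E'
import numpy as np, cv2
from workcell import monitor, read_camera, get_calibration, finish_job, models
from scipy.spatial.transform import Rotation as R
def T(cam):
    c=get_calibration(cam)
    if 'cam_to_world' in c: return np.array(c['cam_to_world']),c
    s=monitor.read_state(); M=np.eye(4); M[:3,:3]=R.from_quat(s['tcp_rot']).as_matrix(); M[:3,3]=s['ee_pos']
    return M@np.array(c['T_tool_cam']),c
def ray(cam,u,v,z):
    M,c=T(cam); d=M[:3,:3]@np.array([(u-c['cx'])/c['fx'],(v-c['cy'])/c['fy'],1]); o=M[:3,3]
    return o+d*(z-o[2])/d[2]
def proj(cam,p):
    M,c=T(cam); q=np.linalg.inv(M)@np.append(p,1); return q[0]/q[2]*c['fx']+c['cx'],q[1]/q[2]*c['fy']+c['cy']
def snap(cam,name):
    M,_=T(cam); im=read_camera(cam); cv2.imwrite(f'pics/{name}.png',im[:,:,::-1]); return im
def look(thing,cam,fn=None):
    M,_=T(cam); return [(round(r['score'],2),(M@np.append(r['centre'],1))[:3].round(4).tolist()) for r in (fn or models.place_of)(thing,cam)[:2]]
E
python3 - <<'E'
from h import *
s=monitor.read_state(); print(s)
for c in ('top','scene'):
    snap(c,c+'0')
    print(c,T(c)[0].round(3).tolist(),T(c)[1]['fx'])
    for t in ('pot','rack','gap_mouth','empty_well','grabber','grip','throat','jaw_left','jaw_right','pot_green','pot_yellow','scale'):
        print(t,look(t,c))
E
```

```text
pics
{'clock': 0.0, 'q': array([-1.36449981e+00,  2.07433509e-01,  1.54291254e+00,  2.65955288e-06,
        1.39348849e+00, -1.50503695e-01]), 'dq': array([ 0.00010462,  0.00014532, -0.00237216,  0.00011414, -0.00020474,
       -0.00070251]), 'tau': array([-7.53908207e-04, -3.70887673e+01, -2.81413132e+01,  6.98790955e-02,
        3.63668392e-02, -1.73928420e-04]), 'ee_pos': array([ 0.20067096, -0.53806436,  0.22930272]), 'tcp_rot': array([ 9.84128285e-01,  1.77454958e-01, -2.99581518e-05, -1.12054600e-03]), 'force': array([-0.68117588,  0.22866411, -0.63529945]), 'torque': array([-0.01913655, -0.01556687, -0.04506203]), 'grip_force': 0.0, 'opening': 0.09391440979048273}
top [[0.012, -0.996, 0.092, 0.411], [-1.0, -0.013, -0.014, 0.067], [0.015, -0.092, -0.996, 1.324], [0.0, 0.0, 0.0, 1.0]] 554.7102304948738
pot [(0.51, [0.5921, -0.2664, -0.003])]
rack [(0.89, [0.5895, -0.2399, -0.0005])]
gap_mouth []
empty_well [(0.83, [0.5088, -0.2496, 0.0762])]
grabber [(0.8, [0.4925, 0.0079, -0.0031])]
grip [(0.62, [0.4932, 0.0025, 0.018]), (0.62, [0.4345, -0.2017, 0.0162])]
throat [(0.7, [0.4326,
[... 215 characters left out ...]
 [0.4407, 0.2151, -0.0015])]
scene [[-0.816, -0.252, 0.52, -0.063], [-0.578, 0.334, -0.745, 0.922], [0.013, -0.908, -0.418, 0.548], [0.0, 0.0, 0.0, 1.0]] 441.1787339080924
pot [(0.68, [0.5905, -0.264, 0.0022])]
rack []
gap_mouth [(0.61, [0.4524, -0.1487, -0.0009])]
empty_well [(0.73, [0.5063, -0.2519, 0.0748])]
grabber [(0.9, [0.4979, -0.0009, -0.0032])]
grip [(0.57, [0.489, -0.0003, 0.0124])]
throat [(0.97, [0.4366, -0.2024, 0.0154])]
jaw_left [(0.58, [0.4517, -0.1518, 0.0008])]
jaw_right [(0.38, [0.4244, -0.1494, -0.0007]), (0.36, [0.4355, -0.2026, 0.0153])]
pot_green [(0.6, [0.5765, -0.2131, 0.0742])]
pot_yellow [(0.48, [0.6391, -0.1705, 0.0747])]
scale [(0.94, [0.4442, 0.2119, -0.0024])]
```

View pics/top0.png

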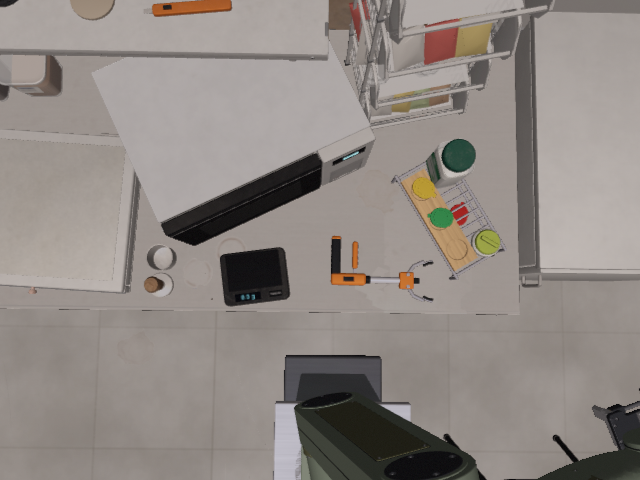

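View pics/scene0.png

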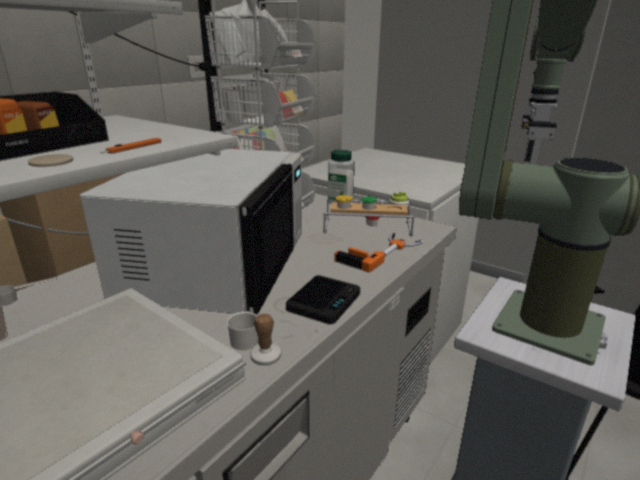

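The top picture shows the rack at about (450,220) px, front facing lower left, with the red lid at (460,213) under the wires and the empty well at (458,250). The grabber lies with its grip at (336,255) and jaws at (428,280), pointing along world -y. In the scene view the red lid is at (372,222). The estimates agree: rack yaw is about -59° and grabber yaw about -90°.

I'll move over the grip for a closer look.

Emit:
play_rows(commands=[1,2.1,3.87,0,-1.5,1,2.1,3.87,0,-1.5,1,2.1,3.87,0,-1.5,1,2.1,3.87,0,-1.5,1,2.1,3.87,0,-1.5,1,2.1,3.87,0,-1.5,1,2.1,3.87,0,-1.5,1,2.1,3.87,0,-1.5,1,2.1,3.87,0,-1.5,1,2.1,3.87,0,-1.5,1,2.1,3.87,0,-1.5,1,2.1,3.87,0,-1.5,1,2.1,3.87,0,-1.5,1,2.1,3.87,0,-1.5,1,0,0,0,0,1,0,0,0,0])

```text
clock: 3.3
ee_pos: [0.4945, 0.0027, 0.2303]
tcp_rot: [1.0, -0.005, -0.0, 0.0]
force: [-0.3, 0.6, 0.2]
opening: 0.094
grip_force: 0.0
```

```bash
python3 - <<'E'
from h import *
s=monitor.read_state(); print(s['clock'],s['ee_pos'],np.degrees(R.from_quat(s['tcp_rot']).as_euler('xyz')),s['q'].round(2))
snap('wrist','w1'); print(T('wrist')[1]['T_tool_cam'])
for c in ('wrist','top'):
    if c=='top': snap(c,'top1')
    for t in ('grabber','grip','throat','jaw_left','jaw_right','pot','empty_well','pot_green','pot_yellow','rack'): print(c,t,look(t,c))
E
```

```text
3.3 [0.4945082  0.00273852 0.23031055] [ 1.79969614e+02  3.37030116e-02 -5.19691734e-01] [-0.17  0.03  1.73 -0.    1.37  1.41]
[[-3.95604275e-04 -9.72733421e-01 -2.31925711e-01  6.60248004e-02]
 [ 9.99999756e-01 -5.18547932e-04  4.69136109e-04 -1.03572995e-04]
 [-5.76608970e-04 -2.31925468e-01  9.72733388e-01 -1.53864990e-01]
 [ 0.00000000e+00  0.00000000e+00  0.00000000e+00  1.00000000e+00]]
wrist grabber [(0.84, [0.4924, 0.004, -0.0063])]
wrist grip [(0.94, [0.4915, 0.0024, 0.0178])]
wrist throat []
wrist jaw_left [(0.78, [0.4482, -0.1501, -0.0042]), (0.22, [0.641, -0.1705, 0.0777])]
wrist jaw_right []
wrist pot []
wrist empty_well []
wrist pot_green [(0.69, [0.5713, -0.2122, 0.0748])]
wrist pot_yellow [(0.61, [0.6439, -0.1696, 0.0742])]
wrist rack [(0.88, [0.59, -0.2382, 0.0022])]
top grabber [(0.72, [0.4937, 0.005, -0.0018]), (0.34, [0.4799, 0.425, -0.0012])]
top grip [(0.56, [0.4951, 0.0027, 0.014])]
top throat [(0.8, [0.4331, -0.2034, 0.0149])]
top jaw_left [(0.55, [0.4477, -0.1485, -0.0039])]
top jaw_right [(0.49, [0.4193, -0.1494, -0.0003])]
top pot [(0.71, [0.5914, -0.2674, -0.0036])]
top empty_well [(0.97, [0.5041, -0.249, 0.0748])]
top pot_green [(0.61, [0.576, -0.2079, 0.0757])]
top pot_yellow [(0.92, [0.6384, -0.1662, 0.0725])]
top rack [(0.97, [0.5907, -0.2403, 0.0044]), (0.48, [0.4938, 0.0059, -0.0011])]
```

View pics/w1.png

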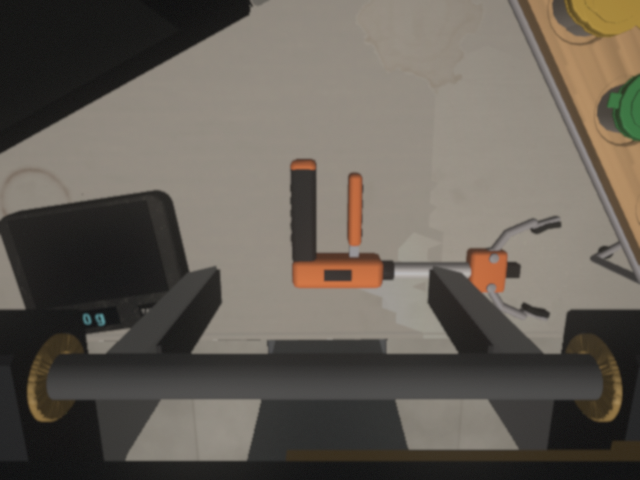

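The wrist view shows the grip bar at x 291–317 and the trigger at x 348–362, both near v 210. The tube runs along v≈270 to the palm stop at (519,270), and the open jaw tips are at (553,222) and (546,313). I'll work out the axes from these pixels.

```bash
python3 - <<'E'
from h import *
for n,u,v,z in [('rearface',291,215,.03),('trigfront',362,215,.03),('griptop',303,160,.028),('tube1',395,269.5,.0245),('tube2',468,269.5,.0245),('palm',520,270,.02),('jl',558,221,.018),('jr',549,314,.018),('housingbot',337,287,.033),('leg_rack_front_rail_a',512,0,.07),('rail_b',639,278,.07)]:
    print(n,ray('wrist',u,v,z).round(4))
w=np.array([[.508,-.2503],[.5763,-.2105],[.640,-.1696]]) # avg wells
w[0]=np.mean([[.5088,-.2496],[.5063,-.2519],[.5041,-.249]],0)
d=w[2]-w[0]; print(w,np.linalg.norm(d),np.degrees(np.arctan2(d[1],d[0]))-90)
E
```

```text
rearface [0.4935 0.0316 0.03  ]
trigfront [ 0.4928 -0.0295  0.03  ]
griptop [0.5399 0.0204 0.028 ]
tube1 [ 0.4415 -0.0603  0.0245]
tube2 [ 0.4408 -0.1262  0.0245]
palm [ 0.4383 -0.1754  0.02  ]
jl [ 0.4833 -0.2058  0.018 ]
jr [ 0.3938 -0.208   0.018 ]
housingbot [ 0.4285 -0.0077  0.033 ]
leg_rack_front_rail_a [ 0.6485 -0.1265  0.07  ]
rail_b [ 0.4475 -0.246   0.07  ]
[[ 0.5064     -0.25016667]
 [ 0.5763     -0.2105    ]
 [ 0.64       -0.1696    ]] 0.15601265262079803 -58.9081779250762
```

Emit:
play_rows(commands=[1,-1.0,0,-3,0,1,0,0,-4,0,1,0,0,-4,0,1,0,0,-4,0,1,0,0,-3,0,1,0,0,-1.5,0,1,0,0,-0.6,0,1,0,0,0,0,0.234,0,0,0,0,0.234,0,0,0,0,0.234,0,0,0,0,0.234,0,0,0,0,0.234,0,0,0,0,0.234,0,0,0,0], force=18)

```text
clock: 6.15
ee_pos: [0.4853, 0.0036, 0.0299]
tcp_rot: [1.0, -0.005, 0.0, -0.001]
force: [-0.4, 4.8, 5.0]
opening: 0.0582
grip_force: 11.5
```

Emit:
play_rows(commands=[0.234,0,0,1,0,0.234,0,0,1,0,0.234,0,0,1,0,0.234,0,0,1,0,0.234,-0.6,1,0,3,0.234,-0.6,1,0,6,0.234,-0.6,1,0,6,0.234,-0.6,1,0,6,0.234,-0.6,1,0,6,0.234,-0.6,0.8,0,4.5,0.234,0,0,0,0,0.234,0,0,0,0,0.234,0,0,0,0])

```text
clock: 7.78
ee_pos: [0.449, 0.0608, 0.0695]
tcp_rot: [0.964, 0.266, 0.0, 0.0]
force: [-0.3, -0.3, -2.2]
opening: 0.0583
grip_force: 9.2
```

```bash
python3 - <<'E'
from h import *
s=monitor.read_state(); print(s['clock'],s['ee_pos'],np.degrees(R.from_quat(s['tcp_rot']).as_euler('xyz')),s['opening'],s['grip_force'])
for c in ('wrist','top','scene'):
    snap(c,c+'2')
    for t in ('grabber','grip','throat','pot','empty_well','jaw_left','jaw_right','rack'): print(c,t,look(t,c))
E
```

```text
7.775 [0.44902313 0.0608281  0.06947474] [ 1.79991884e+02 -7.15860606e-03  3.09090369e+01] 0.05831838972998553 9.203170090913773
wrist grabber []
wrist grip []
wrist throat []
wrist pot []
wrist empty_well []
wrist jaw_left []
wrist jaw_right []
wrist rack []
top grabber []
top grip []
top throat [(0.75, [0.5137, -0.135, 0.0561])]
top pot [(0.7, [0.5926, -0.2684, -0.0036])]
top empty_well [(0.91, [0.506, -0.2511, 0.0757]), (0.18, [0.4734, -0.0958, 0.0394])]
top jaw_left [(0.52, [0.4967, -0.0863, 0.0354])]
top jaw_right [(0.44, [0.4701, -0.1004, 0.0382])]
top rack [(0.68, [0.5889, -0.238, 0.0011])]
scene grabber [(0.65, [0.4599, 0.0616, 0.0353])]
scene grip [(0.98, [0.4541, 0.0661, 0.0546])]
scene throat [(0.62, [0.5161, -0.1363, 0.0517])]
scene pot [(0.54, [0.5883, -0.2632, 0.0028]), (0.4, [0.4433, 0.2118, -0.0054])]
scene empty_well [(0.59, [0.5049, -0.25, 0.0759]), (0.57, [0.5114, -0.1392, 0.0526])]
scene jaw_left []
scene jaw_right [(0.57, [0.4783, -0.0965, 0.0406])]
scene rack [(0.87, [0.5947, -0.2375, -0.0043]), (0.49, [0.6389, -0.1689, 0.0733])]
```

View pics/wrist2.png

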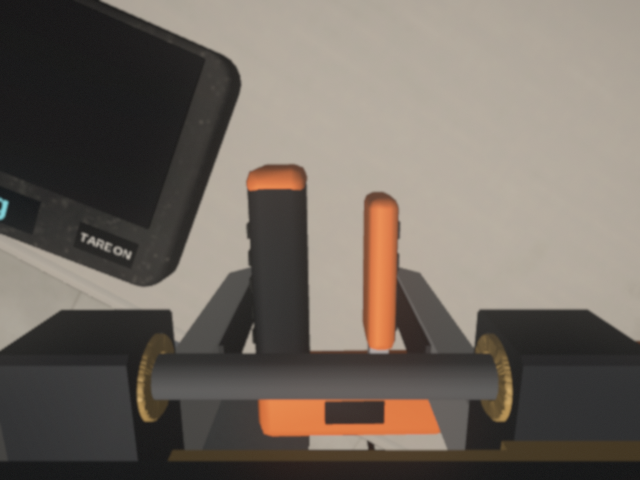

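The wrist picture shows the grabber held square: grip at (278,270) and trigger at (380,270) between the fingers, with the scale clear to the left. Before inserting, I'll refine the pot with a red-lid segmentation in the rack frame.

```bash
python3 - <<'E'
from h import *
ex=np.array([.5135,-.8581]);ey=np.array([.8581,.5135]);o=np.array([.590,-.2395])
out=[]
for c,b in (('top',(430,190,490,240)),('scene',(350,205,400,235))):
    im=cv2.imread(f'pics/{c}2.png').astype(int); B,G,Rr=im[...,0],im[...,1],im[...,2]
    m=(Rr>110)&(G<80)&(B<80)&(Rr-G>70)
    vs,us=np.nonzero(m); k=(us>b[0])&(us<b[2])&(vs>b[1])&(vs<b[3]); us,vs=us[k],vs[k]
    P=np.array([ray(c,u,v,.0325 if c=='top' else .0305)[:2] for u,v in zip(us,vs)])-o
    X,Y=P@ex,P@ey; print(c,len(us),us.min(),us.max(),vs.min(),vs.max(),'x',np.percentile(X,[1,50,99]).round(4),'y',np.percentile(Y,[1,50,99]).round(4))
    cv=cv2.resize(im[b[1]-10:b[3]+30,b[0]-30:b[2]+30].astype(np.uint8),None,fx=5,fy=5,interpolation=cv2.INTER_NEAREST); out.append(cv2.resize(cv,(400,400)))
cv2.imwrite('pics/crop2.png',np.hstack(out))
for t in ('throat',): print([look(t,c) for c in('top','scene')])
E
```

```text
top 189 451 467 202 224 x [0.0119 0.027  0.0466] y [-0.0348 -0.0113  0.0101]
scene 5 373 377 217 217 x [0.0071 0.0078 0.0085] y [-0.0286 -0.0222 -0.0159]
[[(0.75, [0.5137, -0.135, 0.0561])], [(0.62, [0.5161, -0.1363, 0.0517])]]
```

View pics/crop2.png

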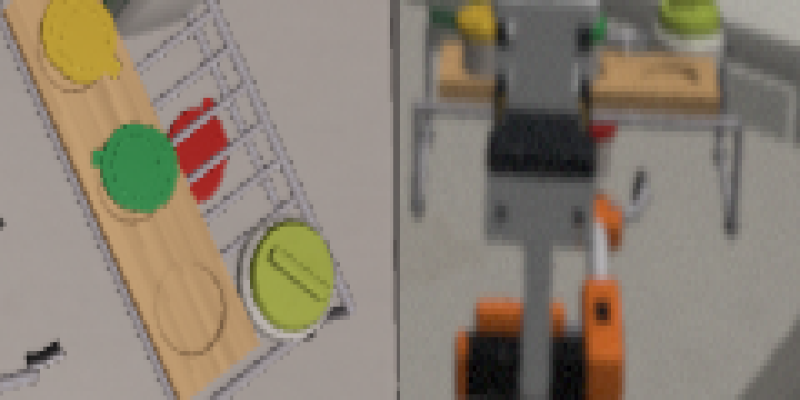

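The crop shows the red lid midway under the wires, clear of the holder, with rack y from -35 to +10 mm and its back edge at x≈47 mm. The pot centre is therefore about (22, -12) mm in the rack frame, and the throat is aligned within about 1 mm. I'll lower and advance.

Emit:
play_rows(commands=[0.234,0,0,-0.9,0,0.234,0,0,-0.9,0,0.234,0,0,-0.9,0,0.234,0,0,-0.9,0,0.234,0,0,0,0,0.234,0.77,-1.287,0,0,0.234,0.77,-1.287,0,0,0.234,0.77,-1.287,0,0,0.234,0.77,-1.287,0,0,0.234,0.77,-1.287,0,0,0.234,0.77,-1.287,0,0,0.234,0.77,-1.287,0,0,0.234,0,0,0,0,0.234,0,0,0,0])

```text
clock: 10.98
ee_pos: [0.5023, -0.0289, 0.0332]
tcp_rot: [0.964, 0.267, -0.0, -0.0]
force: [-1.4, 0.7, -1.8]
opening: 0.0582
grip_force: 9.2
```

```bash
python3 - <<'E'
from h import *
s=monitor.read_state(); print(s['clock'],s['ee_pos'],s['force'],np.degrees(R.from_quat(s['tcp_rot']).as_euler('xyz')),s['opening'],s['grip_force'])
ex=np.array([.5135,-.8581]);ey=np.array([.8581,.5135]);o=np.array([.590,-.2395])
for c in ('top','scene'):
    snap(c,c+'3')
    for t in ('throat','pot','grabber','jaw_left','jaw_right'):
        for sc,p in look(t,c): print(c,t,sc,p,(np.array(p[:2])-o)@ex,(np.array(p[:2])-o)@ey)
im=[cv2.resize(cv2.imread('pics/top3.png')[150:290,380:520],(400,400),interpolation=cv2.INTER_CUBIC),cv2.resize(cv2.imread('pics/scene3.png')[190:270,320:440],(400,400),interpolation=cv2.INTER_CUBIC)]
cv2.imwrite('pics/crop3.png',np.hstack(im))
E
```

```text
10.975 [ 0.50229936 -0.02888763  0.03321919] [-1.35251161  0.72695207 -1.84629712] [-1.79951765e+02  3.18296449e-02  3.09359158e+01] 0.058166635970590214 9.213013350963593
top throat 0.82 [0.5673, -0.2259, 0.0188] -0.02332660999999997 -0.01249526999999995
top pot 0.53 [0.5774, -0.2094, 0.0716] -0.03229890999999996 0.004644290000000041
top pot 0.5 [0.5918, -0.2677, -0.0026] 0.025122720000000015 -0.01293611999999998
top grabber 0.48 [0.6397, -0.1703, 0.0764] -0.03385956999999994 0.07818177000000005
top jaw_left 0.38 [0.5515, -0.1741, -0.001] -0.07588948999999998 0.0005460500000000112
top jaw_right 0.44 [0.5272, -0.1878, 0.002] -0.07661156999999998 -0.02734072999999997
scene throat 0.81 [0.5704, -0.2291, 0.0172] -0.01898883999999997 -0.011478359999999962
scene pot 0.38 [0.5926, -0.2659, 0.0014] 0.023988940000000052 -0.011325339999999977
scene grabber 0.66 [0.512, -0.0246, -0.0008] -0.22445868999999996 0.04341935000000002
scene jaw_left 0.19 [0.4782, 0.4265, -0.0012] -0.6289038999999998 0.24605541999999997
scene jaw_right 0.46 [0.5311, -0.1893, 0.0031] -0.07332176999999997 -0.024764389999999963
scene jaw_right 0.37 [0.58, -0.2121, 0.0753] -0.028646939999999985 0.0054888999999999815
```

View pics/crop3.png

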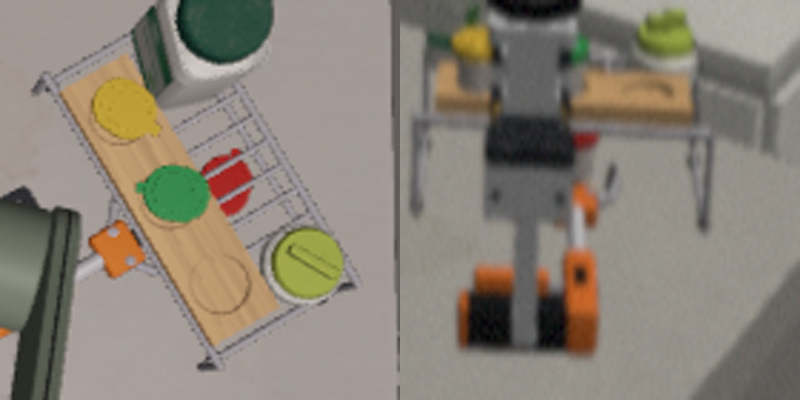

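The jaws are under the holder and the orange head at the front edge, aligned with the red lid. The pot hasn't moved. I'll advance the last 39 mm.

Emit:
play_rows(commands=[0.234,0.334,-0.558,0,0,0.234,0.334,-0.558,0,0,0.234,0.334,-0.558,0,0,0.234,0.334,-0.558,0,0,0.234,0.334,-0.558,0,0,0.234,0.334,-0.558,0,0,0.234,0,0,0,0,0.234,0,0,0,0])

```text
clock: 12.58
ee_pos: [0.5226, -0.0625, 0.0334]
tcp_rot: [0.964, 0.267, -0.0, -0.0]
force: [-0.1, 0.1, -2.1]
opening: 0.0583
grip_force: 9.2
```

```bash
python3 - <<'E'
from h import *
s=monitor.read_state(); print(s['clock'],s['ee_pos'],s['force'],s['opening'],s['grip_force'])
ex=np.array([.5135,-.8581]);ey=np.array([.8581,.5135]);o=np.array([.590,-.2395])
for c in ('top','scene'):
    snap(c,c+'4')
    for t in ('throat','pot'):
        for sc,p in look(t,c): print(c,t,sc,p,(np.array(p[:2])-o)@ex,(np.array(p[:2])-o)@ey)
E
```

```text
12.575 [ 0.52259556 -0.06246315  0.03335388] [-0.12936246  0.14635589 -2.11659848] 0.05827990314520368 9.20876070857048
top pot 0.45 [0.592, -0.2654, -0.0046] 0.02325179000000003 -0.011583450000000014
scene throat 0.93 [0.5902, -0.2613, 0.0155] 0.018809279999999977 -0.01102268000000001
scene pot 0.46 [0.5914, -0.2641, 0.0002] 0.021828160000000044 -0.011430759999999946
```

Emit:
play_rows(commands=[0.21,0,0,0,0,0.19,0,0,0,0,0.17,0,0,0,0,0.15,0,0,0,0,0.13,0,0,0,0,0.11,0,0,0,0,0.09,0,0,0,0,0.09,0,0,0,0], force=19)

```text
clock: 13.88
ee_pos: [0.5228, -0.0626, 0.0334]
tcp_rot: [0.964, 0.267, -0.0, -0.0]
force: [-0.1, -0.5, -1.7]
opening: 0.0513
grip_force: 11.2
```

Emit:
play_rows(commands=[0.075,0,0,0,0,0.06,0,0,0,0,0.045,0,0,0,0,0.03,0,0,0,0,0.03,0,0,0,0])

```text
clock: 14.5
ee_pos: [0.5226, -0.0625, 0.0334]
tcp_rot: [0.964, 0.267, -0.0, -0.0]
force: [-0.9, -0.3, -1.4]
opening: 0.0493
grip_force: 18.9
```

Emit:
play_rows(commands=[0.0,0,0,0,0,0.0,0,0,0,0,0.0,0,0,0.2,0,0.0,0,0,0.3,0,0.0,0,0,0.3,0,0.0,0,0,0,0], force=20)

```text
clock: 15.25
ee_pos: [0.5231, -0.0627, 0.0419]
tcp_rot: [0.964, 0.267, 0.0, 0.0]
force: [0.3, -0.7, -2.8]
opening: 0.0492
grip_force: 20.0
```

```bash
python3 - <<'E'
from h import *
s=monitor.read_state(); print(s['clock'],s['ee_pos'],s['force'],s['opening'],s['grip_force'])
ex=np.array([.5135,-.8581]);ey=np.array([.8581,.5135]);o=np.array([.590,-.2395])
for c in ('top','scene'):
    snap(c,c+'5')
    for t in ('throat','pot'):
        for sc,p in look(t,c): print(c,t,sc,p,(np.array(p[:2])-o)@ex,(np.array(p[:2])-o)@ey)
E
```

```text
15.25 [ 0.52312518 -0.06265373  0.04186616] [ 0.31310111 -0.74449734 -2.77146723] 0.04923135428727889 19.967895448207855
top throat 0.64 [0.5909, -0.2659, 0.0245] 0.023115990000000034 -0.012784110000000007
top pot 0.68 [0.5928, -0.2661, 0.006] 0.024263260000000023 -0.011256419999999984
scene throat 0.66 [0.5937, -0.2632, 0.025] 0.022236920000000018 -0.008994979999999967
```

Emit:
play_rows(commands=[0,-0.26,0.43,0,0,0,-0.51,0.86,0,0,0,-0.51,0.86,0,0,0,-0.51,0.86,0,0,0,-0.51,0.86,0,0,0,-0.51,0.86,0,0,0,-0.51,0.86,0,0,0,-0.51,0.86,0,0,0,-0.51,0.86,0,0,0,-0.51,0.86,0,0,0,-0.51,0.86,0,0,0,-0.51,0.86,0,0,0,-0.51,0.86,0,0,0,-0.51,0.86,0,0,0,-0.51,0.86,0,0,0,-0.51,0.86,0,0,0,-0.26,0.43,0,0,0,0,0,0,0,0,0,0,0,0])

```text
clock: 17.92
ee_pos: [0.4414, 0.0749, 0.0416]
tcp_rot: [0.964, 0.267, 0.0, 0.0]
force: [-0.3, 0.3, -2.1]
opening: 0.0488
grip_force: 20.0
```

```bash
python3 - <<'E'
from h import *
s=monitor.read_state(); print(s['clock'],s['ee_pos'],s['force'],s['opening'],s['grip_force'])
ex=np.array([.5135,-.8581]);ey=np.array([.8581,.5135]);o=np.array([.590,-.2395])
for c in ('top','scene'):
    snap(c,c+'6')
    for t in ('throat','pot','empty_well','pot_green'):
        for sc,p in look(t,c): print(c,t,sc,p,(np.array(p[:2])-o)@ex,(np.array(p[:2])-o)@ey)
im=[cv2.resize(cv2.imread('pics/top6.png')[150:290,380:520],(400,400),interpolation=cv2.INTER_CUBIC),cv2.resize(cv2.imread('pics/scene6.png')[190:270,320:440],(400,400),interpolation=cv2.INTER_CUBIC)]
cv2.imwrite('pics/crop6.png',np.hstack(im))
E
```

```text
17.925 [0.44135823 0.07488515 0.04155745] [-0.31158333  0.33071221 -2.09338951] 0.048793878707012586 19.964759051799774
top throat 0.88 [0.5088, -0.1266, 0.0244] -0.13857568999999997 -0.011703569999999948
top pot 0.65 [0.5084, -0.1296, 0.0043] -0.13620679 -0.013587310000000014
top empty_well 0.82 [0.5065, -0.2496, 0.0762] -0.03421044000000001 -0.07683770000000001
top pot_green 0.84 [0.5777, -0.2099, 0.0751] -0.031715809999999976 0.004644970000000012
top pot_green 0.31 [0.4817, 0.4279, -0.0032] -0.6283079899999999 0.24977767
scene throat 0.74 [0.5093, -0.1283, 0.0241] -0.13686016999999998 -0.012147470000000007
scene pot 0.63 [0.4474, 0.0775, 0.0262] -0.34524279999999996 0.04041444000000003
scene pot 0.51 [0.512, -0.1259, 0.0061] -0.13753315999999996 -0.008598199999999974
scene empty_well 0.69 [0.5044, -0.2525, 0.0755] -0.0328003 -0.08012886000000001
```

View pics/crop6.png

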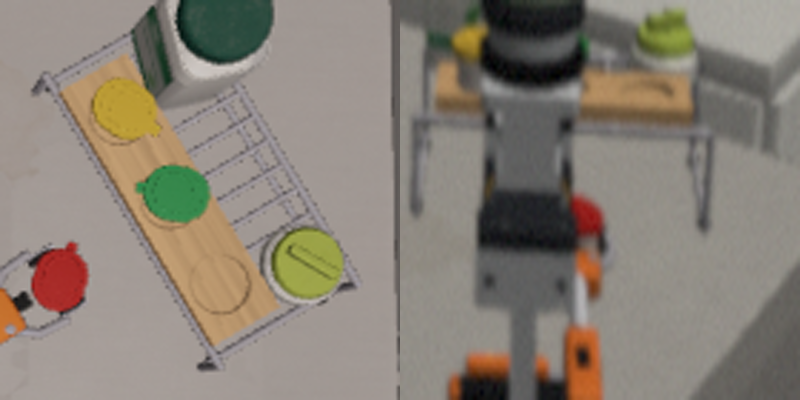

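The red pot is held upright in the jaws in front of the rack, with the lid at (60,278) in the left crop. The empty well ring is at (219,284) and the timer at (308,262). I'll measure the lid, ring and timer precisely, all in the top camera.

```bash
python3 - <<'E'
from h import *
ex=np.array([.5135,-.8581]);ey=np.array([.8581,.5135]);o=np.array([.590,-.2395])
im=cv2.imread('pics/top6.png').astype(int); B,G,Rr=im[...,0],im[...,1],im[...,2]
def rk(p): d=p[:2]-o; return (d@ex).round(4),(d@ey).round(4)
def blob(m,box,z,n):
    k=np.zeros(m.shape,np.uint8); k[box[1]:box[3],box[0]:box[2]]=m[box[1]:box[3],box[0]:box[2]]
    big=cv2.resize(k*255,None,fx=4,fy=4,interpolation=cv2.INTER_LINEAR)>127
    op=cv2.morphologyEx(big.astype(np.uint8),cv2.MORPH_OPEN,cv2.getStructuringElement(2,(37,37)))
    c=max(cv2.findContours(op,0,1)[0],key=cv2.contourArea); (cx,cy),ax,a=cv2.fitEllipse(c)
    u,v=(cx+.5)/4-.5,(cy+.5)/4-.5; p=ray('top',u,v,z); print(n,(u,v),np.array(ax)/4,a,p.round(4),rk(p))
blob((Rr>130)&(G<80)&(B<80),(385,220,420,270),.0418,'red')
blob((G>100)&(Rr<90),(420,200,470,235),.109,'green')
blob((Rr>150)&(G>130)&(B<80),(400,165,440,205),.109,'yellow')
blob((G>140)&(Rr<200)&(B<110),(465,220,520,270),.113,'timer')
p=ray('top',456.65,249.4,.0815);print('ring',p,rk(p))
# ring refine: dark edge inside wood
g=cv2.cvtColor(im.astype(np.uint8),cv2.COLOR_BGR2GRAY); sub=cv2.resize(g[230:270,435:480],None,fx=4,fy=4,interpolation=cv2.INTER_CUBIC)
t=cv2.morphologyEx(sub,cv2.MORPH_BLACKHAT,np.ones((17,17),np.uint8))
vs,us=np.nonzero(t>25); uu=435+(us+.5)/4-.5; vv=230+(vs+.5)/4-.5
k=np.hypot(uu-456.65,vv-249.4)<14; k&=np.hypot(uu-456.65,vv-249.4)>7
e=cv2.fitEllipse(np.c_[uu[k],vv[k]].astype(np.float32)); p=ray('top',*e[0],.0815); print('ringfit',e,k.sum(),p,rk(p))
E
```

```text
red (400.4826354980469, 247.47622680664062) [17.9913311  21.33694077] 18.176008224487305 [ 0.5109 -0.1277  0.0418] (np.float64(-0.1365), np.float64(-0.0105))
green (441.1153259277344, 217.2571563720703) [18.71063423 22.54580688] 96.7056884765625 [ 0.574  -0.2078  0.109 ] (np.float64(-0.0355), np.float64(0.0026))
yellow (423.4696044921875, 187.5768280029297) [19.37541008 23.09732819] 126.05760192871094 [ 0.64   -0.1688  0.109 ] (np.float64(-0.035), np.float64(0.0792))
timer (484.9499206542969, 247.10452270507812) [ 9.94937611 16.42456627] 121.9327621459961 [ 0.5086 -0.3031  0.113 ] (np.float64(0.0128), np.float64(-0.1025))
ring [ 0.50512983 -0.24856514  0.0815    ] (np.float64(-0.0358), np.float64(-0.0775))
ringfit ((454.9903564453125, 249.9248046875), (19.824081420898438, 24.292217254638672), 75.70769500732422) 671 [ 0.50389445 -0.24479992  0.0815    ] (np.float64(-0.0397), np.float64(-0.0766))
```

Emit:
play_rows(commands=[0,0,0,1,0,0,0,0,1.5,0,0,0,0,1.5,0,0,0,0,1.5,0,0,0,0,1.5,0,0,0,0,1.5,0,0,0,0,0.5,0,0,0,0,0,0])

```text
clock: 19.42
ee_pos: [0.4412, 0.075, 0.1318]
tcp_rot: [0.964, 0.267, 0.0, 0.0]
force: [-0.6, 0.0, -1.8]
opening: 0.049
grip_force: 20.0
```

Emit:
play_rows(commands=[0,-0.024,-0.607,0,0,0,-0.049,-1.213,0,0,0,-0.049,-1.213,0,0,0,-0.049,-1.213,0,0,0,-0.049,-1.213,0,0,0,-0.049,-1.213,0,0,0,-0.049,-1.213,0,0,0,-0.049,-1.213,0,0,0,-0.049,-1.213,0,0,0,-0.049,-1.213,0,0,0,-0.025,-0.607,0,0,0,0,0,0,0,0,0,0,0,0])

```text
clock: 21.05
ee_pos: [0.4361, -0.0461, 0.1314]
tcp_rot: [0.964, 0.267, -0.0, -0.0]
force: [-0.7, 0.4, -1.7]
opening: 0.0487
grip_force: 20.0
```

```bash
python3 - <<'E'
from h import *
ex=np.array([.5135,-.8581]);ey=np.array([.8581,.5135]);o=np.array([.590,-.2395])
s=monitor.read_state(); print(s['clock'],s['ee_pos'],s['force'],s['opening'],s['grip_force'])
for c in ('top','scene'):
    snap(c,c+'7')
    for t in ('throat','pot','timer','empty_well'):
        try:
            for sc,p in look(t,c): print(c,t,sc,p,(np.array(p[:2])-o)@ex,(np.array(p[:2])-o)@ey)
        except Exception as e: print(e)
im=cv2.imread('pics/top7.png').astype(int); B,G,Rr=im[...,0],im[...,1],im[...,2]
m=((Rr>130)&(G<80)&(B<80)).astype(np.uint8); k=np.zeros_like(m); k[220:280,430:490]=m[220:280,430:490]
big=(cv2.resize(k*255,None,fx=4,fy=4)>127).astype(np.uint8); op=cv2.morphologyEx(big,cv2.MORPH_OPEN,cv2.getStructuringElement(2,(37,37)))
c=max(cv2.findContours(op,0,1)[0],key=cv2.contourArea); (cx,cy),ax,a=cv2.fitEllipse(c); p=ray('top',(cx+.5)/4-.5,(cy+.5)/4-.5,.1318)
print('red',cx/4,cy/4,np.array(ax)/4,p,(p[:2]-o)@ex,(p[:2]-o)@ey)
im=[cv2.resize(cv2.imread('pics/top7.png')[150:290,380:520],(400,400),interpolation=cv2.INTER_CUBIC),cv2.resize(cv2.imread('pics/scene7.png')[170:250,320:440],(400,400),interpolation=cv2.INTER_CUBIC)]
cv2.imwrite('pics/crop7.png',np.hstack(im))
E
```

```text
21.05 [ 0.43608851 -0.04605253  0.13138479] [-0.72202217  0.36718961 -1.73830439] 0.04867548631036357 19.96532052755356
top throat 0.7 [0.501, -0.2456, 0.1142] -0.04046708999999996 -0.07950324999999997
top pot 0.57 [0.505, -0.2507, 0.0933] -0.03403677999999999 -0.07868969999999996
it knows: dosing_cup, empty_well, gap_mouth, grabber, grip, jaw_left, jaw_right, pot, pot_green, pot_yellow, rack, scale, tamper, throat
top empty_well 0.82 [0.5082, -0.2486, 0.0756] -0.03419558999999999 -0.07486542999999998
top empty_well 0.32 [0.5054, -0.2481, 0.1149] -0.03606244 -0.07701136
scene throat 0.89 [0.5066, -0.2471, 0.1133] -0.036304339999999956 -0.07546813999999992
it knows: dosing_cup, empty_well, gap_mouth, grabber, grip, jaw_left, jaw_right, pot, pot_green, pot_yellow, rack, scale, tamper, throat
scene empty_well 0.56 [0.5042, -0.2527, 0.0772] -0.03273138 -0.08040317999999999
red 462.7967224121094 247.9284210205078 [19.29312706 23.19371033] [ 0.50550617 -0.24836959  0.1318    ] -0.035776587411605755 -0.07705868641116757
```

View pics/crop7.png

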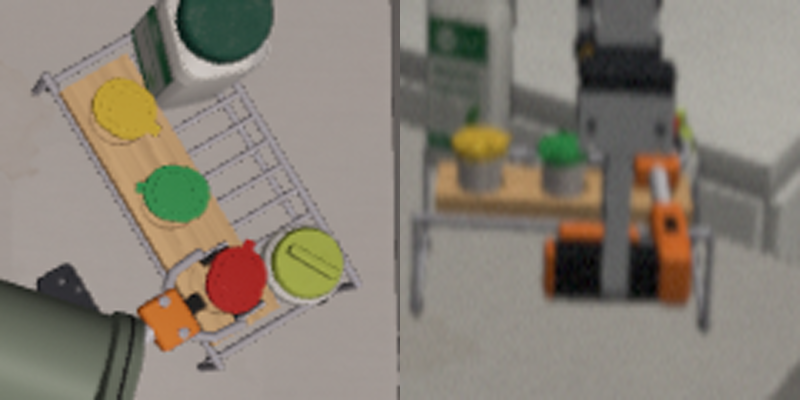

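The pot is over the well at rack (-36, -77) mm against a well at (-35, -77) mm, and clear of the timer and the green pot. I'll lower it.

Emit:
play_rows(commands=[0,0,0,-0.4,0,0,0,0,-0.5,0,0,0,0,-0.4,0,0,0,0,-0.2,0,0,0,0,-0.2,0,0,0,0,-0.15,0,0,0,0,-0.1,0,0,0,0,0,0])

```text
clock: 22.45
ee_pos: [0.4361, -0.0463, 0.1119]
tcp_rot: [0.964, 0.267, -0.0, -0.0]
force: [0.2, 0.7, -2.8]
opening: 0.0486
grip_force: 20.0
```

Emit:
play_rows(commands=[0,0,0,-0.1,0,0,0,0,-0.1,0,0,0,0,-0.05,0,0,0,0,0,0])

```text
clock: 22.95
ee_pos: [0.4362, -0.0463, 0.1095]
tcp_rot: [0.964, 0.267, 0.0, 0.0]
force: [0.3, 0.1, -3.1]
opening: 0.0489
grip_force: 20.0
```

Emit:
play_rows(commands=[0,0,0,-0.05,0,0,0,0,-0.05,0,0,0,0,0,0])

```text
clock: 23.32
ee_pos: [0.4363, -0.0463, 0.1086]
tcp_rot: [0.964, 0.267, 0.0, 0.0]
force: [-0.6, 0.3, -0.8]
opening: 0.0488
grip_force: 19.9
```

```bash
python3 - <<'E'
from h import *
ex=np.array([.5135,-.8581]);ey=np.array([.8581,.5135]);o=np.array([.590,-.2395])
s=monitor.read_state(); print(s['clock'],s['ee_pos'],s['force'],s['torque'],s['opening'],s['grip_force'])
for c in ('top','scene'):
    snap(c,c+'8')
    for t in ('throat','pot'):
        for sc,p in look(t,c): print(c,t,sc,p,(np.array(p[:2])-o)@ex,(np.array(p[:2])-o)@ey)
E
```

```text
23.325 [ 0.43631914 -0.04630368  0.10857538] [-0.60583025  0.31317104 -0.82785158] [ 0.03965371 -0.01216539  0.01305108] 0.04876834374383447 19.94872659444809
top throat 0.57 [0.505, -0.251, 0.0904] -0.03377934999999997 -0.07884374999999996
top pot 0.64 [0.5066, -0.2497, 0.0711] -0.03407327999999994 -0.07680323999999994
scene throat 0.92 [0.5023, -0.2515, 0.0908] -0.03473674999999999 -0.08141737
```

Emit:
play_rows(commands=[0.05,0,0,0,0,0.07,0,0,0,0,0.09,0,0,0,0,0.12,0,0,0,0,0.15,0,0,0,0,0.19,0,0,0,0,0.234,0,0,0,0,0.234,0,0,0,0,0.234,0,0,0,0])

```text
clock: 24.75
ee_pos: [0.4362, -0.0463, 0.1084]
tcp_rot: [0.964, 0.267, -0.0, -0.0]
force: [-0.2, -1.0, -2.9]
opening: 0.0584
grip_force: 9.2
```

```bash
python3 - <<'E'
from h import *
ex=np.array([.5135,-.8581]);ey=np.array([.8581,.5135]);o=np.array([.590,-.2395])
s=monitor.read_state(); print(s['clock'],s['ee_pos'],s['force'],s['torque'],s['opening'],s['grip_force'])
for c in ('top','scene'):
    snap(c,c+'9')
    for t in ('throat','pot'):
        for sc,p in look(t,c): print(c,t,sc,p,(np.array(p[:2])-o)@ex,(np.array(p[:2])-o)@ey)
im=[cv2.resize(cv2.imread('pics/top9.png')[150:290,380:520],(400,400),interpolation=cv2.INTER_CUBIC),cv2.resize(cv2.imread('pics/scene9.png')[170:250,320:440],(400,400),interpolation=cv2.INTER_CUBIC)]
cv2.imwrite('pics/crop9.png',np.hstack(im))
E
```

```text
24.75 [ 0.43615523 -0.04627017  0.10843675] [-0.23486006 -0.96549463 -2.89153159] [0.0971665  0.01252787 0.00266827] 0.0583851220876137 9.205318093299866
top throat 0.87 [0.5018, -0.2441, 0.0931] -0.041343439999999954 -0.07804651999999995
top pot 0.78 [0.5068, -0.2524, 0.0704] -0.031653709999999946 -0.07801806999999995
scene throat 0.7 [0.503, -0.2472, 0.0897] -0.03806712999999997 -0.07860864999999997
scene pot 0.73 [0.4188, 0.4322, -0.0017] -0.6642969699999999 0.19801122999999998
scene pot 0.3 [0.4484, -0.0442, 0.0766] -0.24029852999999995 -0.021220409999999978
```

View pics/crop9.png

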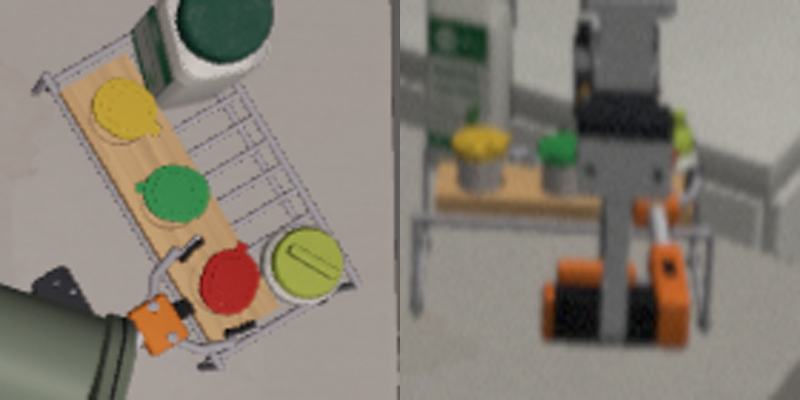

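The picture shows the red pot sitting in the well at (230,280) with the jaws open on both sides. I'll withdraw straight back.

Emit:
play_rows(commands=[0.234,-0.15,0.26,0,0,0.234,-0.26,0.43,0,0,0.234,-0.26,0.43,0,0,0.234,-0.26,0.43,0,0,0.234,-0.26,0.43,0,0,0.234,-0.26,0.43,0,0,0.234,-0.26,0.43,0,0,0.234,-0.26,0.43,0,0,0.234,-0.51,0.86,0,0,0.234,-0.51,0.86,0,0,0.234,-0.51,0.86,0,0,0.234,-0.51,0.86,0,0,0.234,-0.51,0.86,0,0,0.234,-0.51,0.86,0,0,0.234,-0.51,0.86,0,0,0.234,-0.51,0.86,0,0,0.234,-0.26,0.43,0,0,0.234,0,0,0,0])

```text
clock: 27.3
ee_pos: [0.3729, 0.0598, 0.1084]
tcp_rot: [0.964, 0.267, 0.0, 0.0]
force: [0.4, -0.6, -2.2]
opening: 0.0582
grip_force: 9.2
```

```bash
python3 - <<'E'
from h import *
ex=np.array([.5135,-.8581]);ey=np.array([.8581,.5135]);o=np.array([.590,-.2395])
s=monitor.read_state(); print(s['clock'],s['ee_pos'],s['force'],s['opening'],s['q'].round(2))
for c in ('top','scene'):
    snap(c,c+'10')
    for t in ('throat','pot','scale'):
        for sc,p in look(t,c): print(c,t,sc,p,(np.array(p[:2])-o)@ex,(np.array(p[:2])-o)@ey)
im=cv2.imread('pics/top10.png').astype(int); B,G,Rr=im[...,0],im[...,1],im[...,2]
for n,m,b,z in (('red',(Rr>130)&(G<80)&(B<80),(430,220,490,280),.109),('green',(G>100)&(Rr<90),(420,200,470,235),.109),('yellow',(Rr>150)&(G>130)&(B<80),(400,165,440,205),.109)):
    k=np.zeros(m.shape,np.uint8); k[b[1]:b[3],b[0]:b[2]]=m[b[1]:b[3],b[0]:b[2]]
    big=(cv2.resize(k*255,None,fx=4,fy=4)>127).astype(np.uint8); op=cv2.morphologyEx(big,cv2.MORPH_OPEN,cv2.getStructuringElement(2,(37,37)))
    c=max(cv2.findContours(op,0,1)[0],key=cv2.contourArea); (cx,cy),ax,a=cv2.fitEllipse(c); p=ray('top',(cx+.5)/4-.5,(cy+.5)/4-.5,z)
    print(n,np.array(ax)/4,p.round(4),(p[:2]-o)@ex,(p[:2]-o)@ey)
E
```

```text
27.3 [0.3729281  0.05979657 0.10844659] [ 0.44971307 -0.62290507 -2.24122858] 0.05817866752770475 [-0.07 -0.08  2.12 -0.    1.1   0.96]
top throat 0.9 [0.4363, -0.1391, 0.0916] -0.16507818999999996 -0.08033456999999995
top throat 0.69 [0.6401, -0.168, 0.0733] -0.035627799999999966 0.07970606000000001
top pot 0.81 [0.5024, -0.2505, 0.0731] -0.0355435 -0.08081806000000001
top scale 0.93 [0.4415, 0.2145, -0.0011] -0.46583214999999994 0.10570115000000001
top scale 0.45 [0.5895, -0.2381, -0.001] -0.0014580899999999584 0.00028985000000003933
scene throat 0.67 [0.4364, -0.1412, 0.0906] -0.16322482999999996 -0.08132710999999995
scene pot 0.46 [0.4824, 0.4282, -0.0028] -0.6282059699999999 0.25053239
scene scale 0.83 [0.4426, 0.2152, -0.0052] -0.46586796999999996 0.10700451000000001
scene scale 0.31 [0.6371, -0.1691, 0.0748] -0.036224389999999974 0.07656691000000002
red [17.7931385  23.27265739] [ 0.5052 -0.25    0.109 ] -0.034585682013232054 -0.07815785844470068
green [18.84989738 22.44264603] [ 0.5741 -0.2082  0.109 ] -0.03505721862411226 0.0024351319724372337
yellow [19.2308979  23.25756264] [ 0.6402 -0.1689  0.109 ] -0.034805622744693475 0.07933713784019128
```

Emit:
play_rows(commands=[0.234,0.6,-0.2,0,-2,0.234,1.3,-0.4,0,-4,0.234,1.5,-0.4,0,-4.5,0.234,1.5,-0.4,0,-4.5,0.234,1.5,-0.4,0,-4.5,0.234,1.5,-0.4,0,-4.5,0.234,1.5,-0.4,0,-4.5,0.234,1.3,-0.4,0,-2.9,0.234,0,0,-1,0,0.234,0,0,-2,0,0.234,0,0,-2,0,0.234,0,0,-1.3,0,0.234,0,0,-0.7,0,0.234,0,0,-0.4,0,0.234,0,0,-0.2,0,0.234,0,0,-0.1,0,0.234,0,0,0,0])

```text
clock: 29.82
ee_pos: [0.4804, 0.0295, 0.0318]
tcp_rot: [1.0, -0.004, 0.0, 0.0]
force: [-0.5, 0.3, -1.4]
opening: 0.0582
grip_force: 9.2
```

Emit:
play_rows(commands=[0.234,0,0,-0.1,0,0.234,0,0,-0.1,0,0.234,0,0,-0.03,0,0.234,0,0,0,0])

```text
clock: 30.32
ee_pos: [0.4804, 0.0295, 0.0299]
tcp_rot: [1.0, -0.004, 0.0, 0.0]
force: [-2.2, 0.1, 4.9]
opening: 0.0588
grip_force: 9.5
```

Contact with the counter (+5 N), so I'll open gradually and rise straight up.

Emit:
play_rows(commands=[0.27,0,0,0,0,0.31,0,0,0,0,0.4,0,0,0,0,0.6,0,0,0,0,0.9,0,0,0,0,1,0,0,0,0,1,0,0,0,0,1,0,0,1,0,1,0,0,2,0,1,0,0,3,0,1,0,0,4,0,1,0,0,4,0,1,0,0,3,0,1,0,0,0,0,1,0,0,0,0])

```text
clock: 32.2
ee_pos: [0.4793, 0.0296, 0.1983]
tcp_rot: [1.0, -0.004, -0.001, -0.0]
force: [0.3, -0.3, -0.1]
opening: 0.094
grip_force: 0.0
```

```bash
python3 - <<'E'
from h import *
s=monitor.read_state(); print(s['clock'],s['ee_pos'],s['opening'])
for c in ('wrist','top','scene'):
    snap(c,c+'11')
    for t in ('grabber','grip','throat','pot','pot_green','empty_well','jaw_left','jaw_right'): print(c,t,look(t,c))
a=[cv2.resize(cv2.imread('pics/top11.png')[150:300,320:520],(400,300)),cv2.resize(cv2.imread('pics/scene11.png')[150:300,280:480],(400,300)),]
cv2.imwrite('pics/crop11.png',np.hstack(a))
E
```

```text
32.2 [0.47931563 0.0296203  0.19834458] 0.09404799671759881
wrist grabber [(0.98, [0.4868, 0.0291, -0.0058])]
wrist grip [(0.56, [0.4885, 0.0279, 0.0151])]
wrist throat []
wrist pot []
wrist pot_green []
wrist empty_well []
wrist jaw_left [(0.59, [0.4464, -0.1241, -0.0016])]
wrist jaw_right [(0.29, [0.4872, 0.0293, -0.0077])]
top grabber [(0.75, [0.4873, 0.0305, -0.0026])]
top grip []
top throat [(0.76, [0.4331, -0.1757, 0.0162]), (0.28, [0.4147, -0.1186, -0.0019])]
top pot [(0.75, [0.5071, -0.2509, 0.0724])]
top pot_green [(0.91, [0.5753, -0.21, 0.0736]), (0.66, [0.4787, 0.4238, 0.0014])]
top empty_well [(0.85, [0.5071, -0.2515, 0.0738])]
top jaw_left [(0.67, [0.4413, 0.2114, -0.0015]), (0.51, [0.4463, -0.1206, -0.0003])]
top jaw_right [(0.51, [0.417, -0.1195, 0.0001])]
scene grabber [(0.92, [0.4933, 0.0273, -0.0033]), (0.34, [0.4432, 0.214, -0.0026])]
scene grip [(0.56, [0.4901, 0.0273, 0.0148]), (0.52, [0.507, -0.2472, 0.0755])]
scene throat [(0.81, [0.4327, -0.1755, 0.0116]), (0.7, [0.4474, -0.124, -0.0009])]
scene pot [(0.66, [0.5072, -0.2485, 0.0774]), (0.55, [0.5794, -0.2122, 0.0778])]
scene pot_green [(0.53, [0.5818, -0.2135, 0.0739]), (0.4, [0.6402, -0.1694, 0.075])]
scene empty_well []
scene jaw_left [(0.52, [0.4482, -0.1288, -0.0016])]
scene jaw_right [(0.6, [0.4213, -0.1221, 0.0002])]
```

View pics/crop11.png

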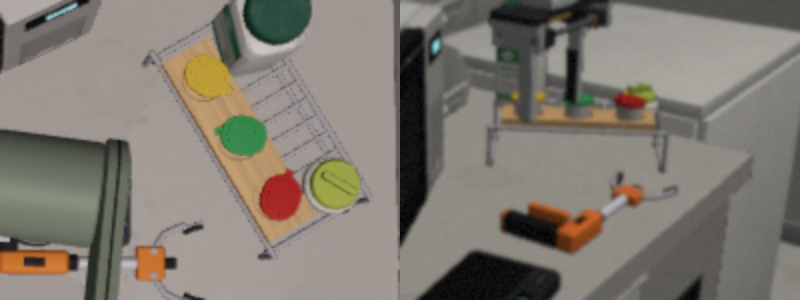

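The crops show the red pot upright in the well beside the green and yellow pots, and the grabber flat on the counter away from the rack. I'll hand it in.

```bash
python3 -c "from workcell import finish_job; print(finish_job())"
```

```text
the job is handed in; nothing more can be done
None
```

The job is handed in with no verdict returned: the final pictures show the red-lidded pot upright in the empty well and the grabber flat on the counter clear of the rack, at about 32 s of the 67 s allowed.

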